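Tip the parts tray into the crate

ROBOT

A 6-joint arm with a two-finger parallel gripper is mounted at the origin on the work surface. World frame = base frame: x ahead of the robot, y to its left, z up, the work surface at z = 0. Lengths are in mm, angles in rad, forces in N, time in s.
With the tool pointing down it reaches from about 350 to 925 mm from the base axis. Payload 6.4 kg.
Tool frame: the origin (TCP) lies on the centre line of the jaws, within the pads' length; the fingertips stand 22 mm ahead of it and the grasp point (between the pads) lies 3 mm ahead of it; z points along the fingers, y is the line along which they close (so a half turn about z gives the same grasp; the last joint's range is limited). The gripper opens to 94 mm and grips with 3 to 60 N. Pads are 16 mm wide; open, the fingers measure 119 mm over their backs; the gripper's body (75 mm by 177 mm) begins 78 mm behind the grasp point.
Start: joints at [-1.422, 0.245, 1.558, -0, 1.339, -0.174], TCP at [206.2, -616.438, 227.455] pointing down, gripper open.
Joint ranges: [-3.13, 3.13], [-1.02, 2.26], [0.13, 2.54], [-0.95, 4.09], [0.21, 2.88], [-2.74, 2.74]. Speed limits (rad/s): [2.57, 2.57, 3.14, 3.14, 3.14, 3.14].

INTERFACE

Orientations are given as a rotation vector (axis times angle).
In Python, from cell import monitor, eyes, sign_off gives the robot as it stands.
- The arm moves only by the tool send_rows, never from a script. Its argument "increments" is a list of rows, each an object with "delta_pos": the shift along the tool's x, y, z in units of 25 mm (1.0 is 25 mm), a list of three; "turn": the turn about the tool's z in units of 6 degrees (1.0 is 6 degrees); "claw": the opening, from -1 (shut) to 1 (fully open), so that 0 is half open. In form: [{"delta_pos": [x, y, z], "turn": turn, "claw": claw}, ...]. A call has 1 to 5 rows; each row shifts and turns the commanded pose from where the row before left it, along the tool's axes as they then stand; what a row does not reach is not made up. A row lasts 1/10 s, in which the tool goes at most 50 mm and 8.59 degrees, less where a joint would pass 70% of its speed; a pose out of reach is approached as far as the arm can. A call is refused whole if a number of a shift passes 1 or a number of a turn 1, either way. A call with a gripper value outside its range is refused whole. The fingers move at their own pace and stop on an object; "grip_force" is the grip in N (left out, the last holds). Time passes only in rows, so rows that do not move let the fingers close. It gives the time, the measured TCP pose, the force, the opening and the grip force at its end, in the units of the state.
- monitor.observe(): the state, without advancing time (a new reading comes with each control period).
- eyes.read_camera(name): name is "side" or "top" or "wrist"; returns a dict with "pixels" (420x560x3 uint8, red, green, blue), "intrinsics" (3x3 intrinsics, pixels), "rvec" (rotation vector, rad) and "tvec" (3), from world to camera coordinates, as OpenCV has them; the wrist camera has in their place "tool_from_camera" (4x4, takes a point from camera to tool coordinates, whose origin is the TCP and whose axes are the flange's). Camera axes: x right, y down, z forward; pixel columns grow to the right and rows downward; lengths in mm; the calibration is good to about 2 mm. A picture is of the moment at which its call begins: read the wrist's pose just before it. There is no depth.
- sign_off(): hands the job in; it is judged then, once.
Trained networks look in a picture, given as the dict that the camera call returned (one of the last four; its "shot" number tells which), for a name from the list of things; names that differ only in an ending like _2 or _b are one class to them, and where a whole thing is asked for, a point or a joint stands for the part that bears it (a point fixed in the world has none). Each returns a list of dicts, best first, with "score" (0 to 1); they miss things now and then, are a little off and sometimes report something else, mostly with a low value. They report only what shows in the picture. A call takes as long as a camera call. They do not tell look-alikes from the thing itself.
- eyes.look_for(picture, thing): "centre" ([row, column] in pixels, amid what is visible of it).
The state is a dict: "clock": time; "joint_pos": joint angles; "joint_velocities": joint speeds; "effort": joint torques, N m; "tcp_pos": TCP position; "orientation": TCP orientation; "ft_force": force on the tool from outside, world axes, zero at the start; "ft_torque": the same for the moment, N m; "finger_gap": finger opening in mm; "finger_force": force on a finger pad.
Only numpy, scipy, OpenCV 4.12 (cv2) and the standard library are available. Lean on these libraries where they do the work, as an engineer would, in place of code of your own. Each camera call takes 0.05 s, during which the arm holds its last target. There are 200 camera calls.

TASK

Bring the small empty wooden crate over and stand it on the bench under the open end (spout) of the tipping tray, then tip the tray up by the red bar at its rear so that all five loose metal parts slide off into the crate; do not touch the parts with the gripper. Lower the tray gently until it rests level again, and leave the crate standing there under the spout with all the parts in it. Leave everything else on the bench where it is.

Things in the scene. Friction and masses are not known exactly. Their poses are not given: they have to be found in the camera images.
- stand: blue steel stand of the tipping tray, fixed. Origin: on the bench below the middle of the tray's hinge. -y is the pouring direction, x runs across the tray. Base plate (170 wide, 8 thick) begins at y = +35 mm, front uprights at y = +45 (x = +-72, 12 thick); brackets at x = +-72 run on to y = -10 at height 96 to 110 mm. In front of y = +35 all is free up to 88 mm height.
- tray (a joint): tray angle, rad: 0 level at rest, grows as the rear (bar) end is lifted, stop at 1.05; it falls back when let go. Aluminium tray 120 mm wide, 0.6 kg, floor 4 thick, its top 108 mm above the bench when level, from y = -12 (open spout end) to +172 in the stand's frame; side and rear walls 25 mm high. Parts start to slide at about 25 to 36 degrees.
- tray_hinge (a point): point on the hinge axis, midway across, 100 mm above the bench; the axis runs along the stand's x.
- spout (a point): middle of the tray's open spout edge when level: 108 mm above the bench, at y = -12 mm in the stand's frame (fixed to the stand). When tipped the edge stays at least 88 mm above the bench.
- tray_bar (a point): middle of the red round bar, 12 mm thick and 100 mm long along the stand's x, held by an arm at each end behind the tray; it moves with the tray. When level: 143 mm above the bench, y = +215 mm in the stand's frame, 41 mm behind the tray's rear wall, with free space below and behind.
- crate: small open wooden crate, empty, loose, light wood, outside 170 (x) by 150 (y) by 75 mm high, walls and floor 10 mm thick, 0.35 kg. Origin: centre of its underside. It is the same after a half turn.
- nut_a: large bright steel hexagon nut, 41 mm over corners, 19 mm high, loose in the tray. Origin: centre of its underside.
- nut_b: dark steel hexagon nut, 38 mm over corners, 17 mm high, loose in the tray. Origin: centre of its underside.
- bush_a: brass bush, 36 mm across, 22 mm high, loose in the tray. Origin: centre of its underside.
- bush_b: copper-coloured bush, 38 mm across, 20 mm high, loose in the tray. Origin: centre of its underside.
- block: square steel block, 30 x 30 x 20 mm, loose in the tray. Origin: centre of its underside.
- carton: open cardboard carton full of turned parts, 110 by 120 mm, walls 85 mm high, contents up to 109 mm high, 0.9 kg. Origin: centre of its underside. It is a bystander.
- spacer: dark steel spacer, 52 mm across, 35 mm high, on the bench between the crate and the tray. Origin: centre of its underside. It is a bystander.
- die_disc: bright steel die disc with holes, 80 mm across, 45 mm high, beside the stand. Origin: centre of its underside. It is a bystander.
- oil_bottle: black oil bottle with red cap, 54 mm across, 130 mm high, beside the stand. Origin: centre of its underside. It is a bystander.
- wrench: open-end wrench lying flat along its x, 170 mm long. Origin: middle of its underside. It is a bystander.
- screwdriver: screwdriver lying along its x, about 200 mm long. Origin: under its middle. It is a bystander.
Mind the look-alikes: they are no part of the job. What is shaped like the nut_a but turquoise is not meant.

How it is judged (in metres and radians):
On the way, in this order (a step that is already met when the one before it is completed fails the run):
1. the crate stands on the bench with the spout over its opening, the tray still level (x of spout in the frame of crate between -0.07 and 0.07 m and y of spout in the frame of crate between -0.065 and 0.065 m and height (world z) of crate below 0.01 m and angle between crate's own z axis and vertical below 0.1 rad and value of joint tray below 0.1 rad), for 0.2 s.
2. the tray is tipped with the crate standing under its spout (x of spout in the frame of crate between -0.07 and 0.07 m and y of spout in the frame of crate between -0.065 and 0.065 m and height (world z) of crate below 0.01 m and angle between crate's own z axis and vertical below 0.1 rad and value of joint tray above 0.35 rad), for 0.2 s.
At the end, for the whole second after the job is handed in: All five parts lie still inside the crate, the crate stands upright on the bench with the spout's edge over its opening (within 70 mm of its middle along its x and 65 mm along its y), and the tray is down level again (within 0.06 rad) (x of spout in the frame of crate between -0.07 and 0.07 m and y of spout in the frame of crate between -0.065 and 0.065 m and height (world z) of crate below 0.01 m and angle between crate's own z axis and vertical below 0.1 rad and value of joint tray below 0.06 rad and linear speed of crate below 0.02 m/s and x of nut_a in the frame of crate between -0.078 and 0.078 m and y of nut_a in the frame of crate between -0.068 and 0.068 m and z of each of nut_a, nut_b, bush_a, bush_b, block in the frame of crate below 0.075 m and linear speed of each of nut_a, nut_b, bush_a, bush_b, block below 0.03 m/s and x of nut_b in the frame of crate between -0.078 and 0.078 m and y of nut_b in the frame of crate between -0.068 and 0.068 m and x of bush_a in the frame of crate between -0.078 and 0.078 m and y of bush_a in the frame of crate between -0.068 and 0.068 m and x of bush_b in the frame of crate between -0.078 and 0.078 m and y of bush_b in the frame of crate between -0.068 and 0.068 m and x of block in the frame of crate between -0.078 and 0.078 m and y of block in the frame of crate between -0.068 and 0.068 m); the robot touches nothing.
It fails at once if another thing on the bench (cardboard carton, dark spacer, die disc, oil bottle, wrench, screwdriver) is moved by more than 30 mm (distance of any of carton, spacer, die_disc, oil_bottle, wrench, screwdriver from where it was at the start of the episode above 0.03 m).
It fails at once if a part is touched by the gripper (contact force between the fingers and nut_a above 1 N or contact force between the fingers and nut_b above 1 N or contact force between the fingers and bush_a above 1 N or contact force between the fingers and bush_b above 1 N or contact force between the fingers and block above 1 N).
It fails at once if the tray is let fall (faster than 1.5 rad/s) (velocity of joint tray below -1.5 rad/s).
It also fails if it takes over 62 s, if anything falls off the work surface, if the arm or the gripper's body presses on something with over 40 N, if the wrist force passes 120 N, or if a joint passes its speed limit or range.

## Working session

There is one attempt and no reset: what is moved stays moved. The work goes in short steps, Python scripts to look and compute and a tool call to move; the robot and the scene stay as the last step left them, time stands still between calls to the robot, and variables do not carry over. Pictures are saved under pics/ and viewed, at most 13 in all, crops included, and the job is handed in when it is done.

Besides the shell and the picture viewer there is one more tool, called after "Emit:" as a command line: name --argument value ..., lists and objects as JSON in quotes. send_rows: Moves the arm, as the interface text tells. Its arguments: {"type":"object","properties":{"increments":{"type":"array","items":{"type":"object","properties":{"delta_pos":{"type":"array","items":{"type":"number"}},"turn":{"type":"number"},"claw":{"type":"number"}}}},"grip_force":{"type":"number"}},"required":["increments"]}

```bash
mkdir -p pics; ls; cat > h.py <<'E'
import numpy as np, cv2
from cell import monitor, eyes, sign_off
def snap(n,f=None):
    p=eyes.read_camera(n)
    if f: cv2.imwrite('pics/'+f,cv2.cvtColor(p['pixels'],cv2.COLOR_RGB2BGR))
    return p
def ray(p,rc,z):
    R=cv2.Rodrigues(np.array(p['rvec'],float))[0]; t=np.array(p['tvec'],float).ravel()
    d=R.T@np.linalg.inv(p['intrinsics'])@np.array([rc[1],rc[0],1.]); c=-R.T@t
    return c+d*(z-c[2])/d[2]
def proj(p,X):
    return cv2.projectPoints(np.array(X,float).reshape(-1,3),np.array(p['rvec'],float),np.array(p['tvec'],float),np.array(p['intrinsics'],float),None)[0].reshape(-1,2)
E
python3 - <<'E'
from h import *
s=monitor.observe(); print(s['clock'],s['tcp_pos'],s['orientation'])
H=dict(crate=75,tray=108,tray_bar=143,stand=50,carton=100,spacer=35,die_disc=45,oil_bottle=130,wrench=5,screwdriver=10)
for c in ('top','side'):
    p=snap(c,c+'0.png')
    R=cv2.Rodrigues(np.array(p['rvec'],float))[0]; print(c,(-R.T@np.array(p['tvec']).ravel()).round())
    for n,z in H.items():
        for d in eyes.look_for(p,n)[:2]: print(n,np.round(d['centre']),round(d['score'],2),ray(p,d['centre'],z).round())
E
```

```text
pics
0.0 [ 206.09979356 -615.89685242  226.40104214] [-3.09895812e+00 -5.04535562e-01  4.92831402e-06]
top [ 417.  -44. 1427.]
crate [185. 350.] 0.94 [ 584. -260.   75.]
tray [212. 142.] 0.75 [525. 271. 108.]
tray_bar [212. 144.] 0.85 [521. 257. 143.]
carton [262. 360.] 0.96 [ 385. -272.  100.]
spacer [225. 296.] 0.73 [ 487. -118.   35.]
spacer [218. 151.] 0.27 [514. 264.  35.]
die_disc [274. 151.] 0.69 [367. 263.  45.]
die_disc [152. 260.] 0.43 [683. -27.  45.]
oil_bottle [171. 141.] 0.57 [625. 267. 130.]
oil_bottle [222. 176.] 0.53 [496. 183. 130.]
wrench [150. 261.] 0.83 [696. -28.   5.]
wrench [223. 296.] 0.75 [ 493. -119.    5.]
screwdriver [264. 436.] 0.7 [ 374. -495.   10.]
side [ 96. 656. 834.]
crate [184. 303.] 0.68 [ 561. -215.   75.]
tray [286. 213.] 0.84 [518. 264. 108.]
tray [342. 266.] 0.53 [338. 311. 108.]
tray_bar [284. 213.] 0.84 [500. 279. 143.]
stand [300. 222.] 0.59 [507. 253.  50.]
carton [195. 353.] 0.97 [ 398. -223.  100.]
spacer [223. 311.] 0.77 [ 471. -114.   35.]
spacer [282. 231.] 0.32 [532. 189.  35.]
die_disc [343. 266.] 0.59 [357. 284.  45.]
oil_bottle [276. 167.] 0.93 [607. 312. 130.]
oil_bottle [284. 210.] 0.72 [512. 275. 130.]
wrench [218. 236.] 0.87 [689. -30.   5.]
wrench [282. 227.] 0.58 [554. 178.   5.]
```

```bash
python3 - <<'E'
import cv2
i=cv2.imread('pics/top0.png'); c=i[120:320,60:460]; cv2.imwrite('pics/topc.png',cv2.resize(c,(800,400),interpolation=cv2.INTER_CUBIC))
i=cv2.imread('pics/side0.png'); c=i[140:400,120:420]; cv2.imwrite('pics/sidec.png',cv2.resize(c,(690,598),interpolation=cv2.INTER_CUBIC))
E
```

```text
(no output)
```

View pics/topc.png

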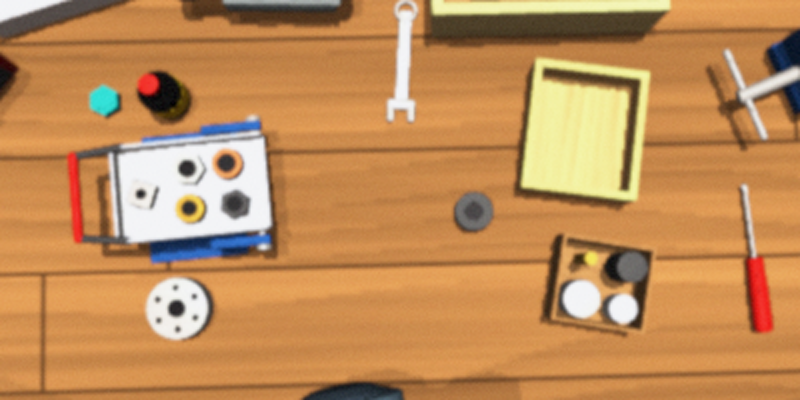

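View pics/sidec.png

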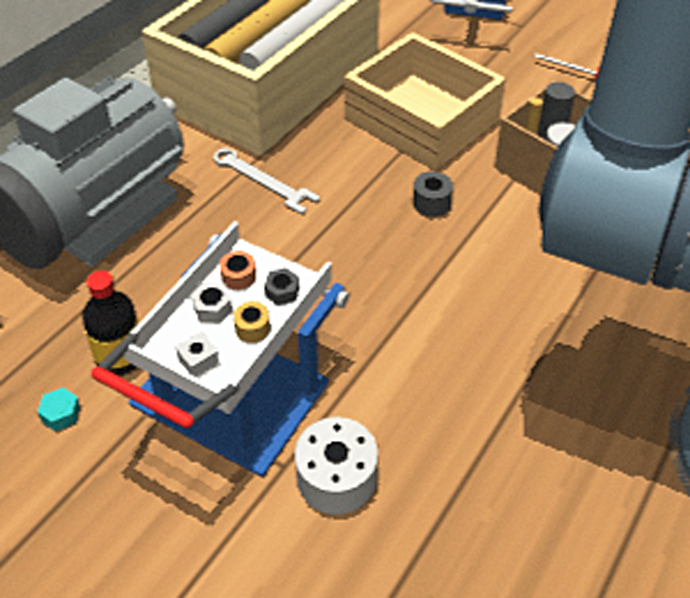

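The side crop shows the crate at (425,90), with the spacer, tray and red bar (145,395). The tray pours toward world −y, and the only empty crate of this size is the one at top-crop (585,130). The larger wooden bin behind it is full, so it isn't the one meant. In the tray, nut_a is the bright nut; the turquoise nut on the bench at (58,408) is the look-alike and I won't touch it.

Next I'll get rough poses from the corners.

```bash
cat >> h.py <<'E'
from scipy.optimize import least_squares
def fit(obs,x0):
    """obs: list of (picture, model Nx3, pixels Nx2 (col,row)); fits x,y,yaw"""
    def pl(q,M):
        M=np.array(M,float); c,s=np.cos(q[2]),np.sin(q[2])
        return np.c_[q[0]+c*M[:,0]-s*M[:,1],q[1]+s*M[:,0]+c*M[:,1],M[:,2]]
    f=lambda q:np.concatenate([(proj(p,pl(q,M))-np.array(px,float)).ravel() for p,M,px in obs])
    r=least_squares(f,x0,x_scale=[10,10,.05]); return r.x,r.fun.reshape(-1,2).round(1)
E
python3 - <<'E'
from h import *
t=snap('top');s=snap('side')
rim=[[85,75,75],[85,-75,75],[-85,-75,75],[-85,75,75]]
T=lambda a:np.array(a)/2.+[60,120]; S=lambda a:np.array(a)/2.3+[120,140]
q,e=fit([(t,rim,T([(537,60),(650,72),(635,201),(520,190)])),(s,[rim[1],rim[0],rim[3],rim[2]],S([(415,35),(346,92),(437,133),(503,82)]))],[584,-260,0]); print('crate',q,e.tolist())
bar=[[50,215,143],[-50,215,143]]
sp=[[60,-12,133],[-60,-12,133]]
# red masks
for n,p in (('t',t),('s',s)):
    h=cv2.cvtColor(p['pixels'],cv2.COLOR_RGB2HSV)
    m=(((h[...,0]<5)|(h[...,0]>174))&(h[...,1]>190)&(h[...,2]>90)).astype(np.uint8)
    k,_,st,ce=cv2.connectedComponentsWithStats(m)
    for i in range(1,k):
        if st[i,4]>25:
            ys,xs=np.nonzero(_==i); print(n,cv2.minAreaRect(np.c_[xs,ys].astype(np.float32)),st[i,4])
q,e=fit([(t,bar+sp,T([(72,155),(79,240),(266,136),(272,229)])),(s,bar+sp,S([(97,374),(188,420),(237,225),(329,265)]))],[525,190,0]); print('stand',q,e.tolist())
E
```

```text
crate [ 5.83026538e+02 -2.62483624e+02 -1.41373181e-01] [[-2.0, 0.2], [-1.6, 1.0], [-0.6, 1.0], [-0.6, -0.3], [-1.1, -0.9], [-0.6, -6.5], [1.6, -1.6], [1.5, -1.3]]
t ((18.5, 147.0), (76.0, 37.0), 90.0) 1525
t ((134.0, 162.0), (10.0, 10.0), 90.0) 97
t ((97.3088150024414, 218.5146942138672), (43.256832122802734, 4.2183074951171875), 85.60128784179688) 182
t ((438.91998291015625, 266.94000244140625), (36.910980224609375, 9.192388534545898), 81.8698959350586) 324
s ((286.5, 50.0), (100.0, 73.0), 90.0) 5076
s ((393.4156188964844, 57.424072265625), (138.65951538085938, 64.26954650878906), 73.58641815185547) 2167
s ((163.0, 263.5), (11.0, 10.0), 90.0) 103
s ((30.499996185302734, 356.9999694824219), (60.99999237060547, 123.99998474121094), 0.0) 6282
s ((181.67662048339844, 312.17205810546875), (48.76455307006836, 6.027841091156006), 28.300756454467773) 261
stand [5.21411368e+02 1.53864048e+02 6.66839504e-02] [[0.8, 1.1], [-0.1, -0.4], [-2.5, -1.2], [-1.7, 0.8], [0.5, -1.1], [-0.5, 0.1], [0.0, -1.9], [1.6, -0.9]]
```

Emit:
send_rows --increments '[{"delta_pos":[0,0,0],"turn":0.9,"claw":1},{"delta_pos":[0,0,0],"turn":0.9,"claw":1},{"delta_pos":[0,0,0],"turn":0.9,"claw":1},{"delta_pos":[0,0,0],"turn":0.9,"claw":1},{"delta_pos":[0,0,0],"turn":0.8,"claw":1}]'

```text
clock: 1.7
tcp_pos: [206.2, -616.4, 227.4]
orientation: [-3.134, 0.222, 0.0]
ft_force: [-0.4, -0.7, 0.1]
finger_gap: 94.2
finger_force: 0.0
```

Emit:
send_rows --increments '[{"delta_pos":[0.9,-0.9,0],"turn":0,"claw":1},{"delta_pos":[0.9,-0.9,0],"turn":0,"claw":1},{"delta_pos":[0.9,-0.9,0],"turn":0,"claw":1},{"delta_pos":[0.9,-0.9,0],"turn":0,"claw":1},{"delta_pos":[0.9,-0.9,0],"turn":0,"claw":1}]'

```text
clock: 2.2
tcp_pos: [334.0, -519.6, 227.6]
orientation: [3.134, -0.217, 0.0]
ft_force: [0.4, 0.3, 0.6]
finger_gap: 93.5
finger_force: 0.0
```

Emit:
send_rows --increments '[{"delta_pos":[0.9,-0.9,0],"turn":0,"claw":1},{"delta_pos":[0.9,-0.9,0],"turn":0,"claw":1},{"delta_pos":[0.9,-0.9,0],"turn":0,"claw":1},{"delta_pos":[0.9,-0.9,0],"turn":0,"claw":1},{"delta_pos":[0.9,-0.9,0],"turn":0,"claw":1}]'

```text
clock: 2.7
tcp_pos: [461.0, -423.6, 227.6]
orientation: [3.134, -0.217, 0.0]
ft_force: [-0.2, 0.4, 1.0]
finger_gap: 93.9
finger_force: 0.0
```

Emit:
send_rows --increments '[{"delta_pos":[0.9,-0.9,0],"turn":0,"claw":1},{"delta_pos":[0.9,-0.9,0],"turn":0,"claw":1},{"delta_pos":[0.9,-0.9,0],"turn":0,"claw":1},{"delta_pos":[0.5,-0.5,0],"turn":0,"claw":1},{"delta_pos":[0,0,0],"turn":0,"claw":1}]'

```text
clock: 3.2
tcp_pos: [551.4, -355.1, 227.4]
orientation: [-3.134, 0.212, 0.0]
ft_force: [-0.2, -0.1, -0.2]
finger_gap: 93.8
finger_force: 0.0
```

```bash
cat >> h.py <<'E'
def wrist(f=None):
    s=monitor.observe(); p=snap('wrist',f)
    T=np.eye(4); T[:3,:3]=cv2.Rodrigues(np.array(s['orientation'],float))[0]; T[:3,3]=s['tcp_pos']
    C=np.linalg.inv(T@np.array(p['tool_from_camera'])); p['rvec']=cv2.Rodrigues(C[:3,:3])[0].ravel(); p['tvec']=C[:3,3]
    np.savez('w.npz',rvec=p['rvec'],tvec=p['tvec'],intrinsics=p['intrinsics']); return p
E
python3 - <<'E'
from h import *
p=wrist('w1.png')
R=cv2.Rodrigues(p['rvec'])[0]; print((-R.T@p['tvec']).round(), R[2].round(2))
rim=[[85,75,75],[85,-75,75],[-85,-75,75],[-85,75,75]]
c,s=np.cos(-.141),np.sin(-.141)
print(proj(p,[[583+c*a-s*b,-262.5+s*a+c*b,z] for a,b,z in rim]).round())
E
```

```text
[ 634. -366.  385.] [-0.28  0.04 -0.96]
[[ 74.  82.]
 [258.  83.]
 [260. 273.]
 [103. 272.]]
```

View pics/w1.png

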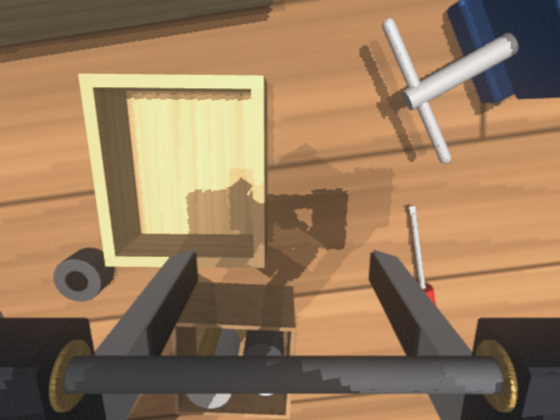

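The view shows the empty crate with rim corners at about (80,75), (265,77), (266,268) and (106,268). The vice handle is clear to the right. I'll refine the pose from these.

```bash
python3 - <<'E'
from h import *
p=dict(np.load('w.npz'))
rim=[[85,75,75],[85,-75,75],[-85,-75,75],[-85,75,75]]
q,e=fit([(p,rim,[(80,75),(265,77),(266,268),(106,268)])],[583,-262,-.14]); print(q,e.tolist())
s=monitor.observe(); R=cv2.Rodrigues(np.array(s['orientation']))[0]; y=np.arctan2(R[1,0],R[0,0]); print('yaw',y,s['tcp_pos'])
g=np.array([q[0]+70*np.sin(q[2]),q[1]-70*np.cos(q[2]),51+3.])
print(g,(R.T@(g-s['tcp_pos']))/25, 'turn',(y-q[2])*180/np.pi/6)
E
```

```text
[ 5.87280652e+02 -2.68393255e+02 -1.45035772e-01] [[0.1, 0.3], [-0.5, 0.2], [-0.7, 0.3], [1.1, -1.1]]
yaw -0.13659981311420302 [ 550.41029224 -356.07235435  227.32541263]
[ 577.16370408 -337.6583066    54.        ] [ 0.96333442 -0.87741008  6.93228474] turn 0.08055747751035591
```

Emit:
send_rows --increments '[{"delta_pos":[0.96,-0.88,0],"turn":0.08,"claw":1},{"delta_pos":[0,0,1],"turn":0,"claw":1},{"delta_pos":[0,0,1],"turn":0,"claw":1},{"delta_pos":[0,0,1],"turn":0,"claw":1},{"delta_pos":[0,0,1],"turn":0,"claw":1}]'

```text
clock: 3.75
tcp_pos: [575.8, -339.2, 126.6]
orientation: [3.133, -0.232, -0.0]
ft_force: [0.9, -0.7, 0.3]
finger_gap: 94.0
finger_force: 0.0
```

Emit:
send_rows --increments '[{"delta_pos":[0,0,1],"turn":0,"claw":1},{"delta_pos":[0,0,1],"turn":0,"claw":1},{"delta_pos":[0,0,0.9],"turn":0,"claw":1},{"delta_pos":[0,0,0],"turn":0,"claw":1},{"delta_pos":[0,0,0],"turn":0,"claw":-1}]' --grip_force 45

```text
clock: 4.25
tcp_pos: [576.3, -338.8, 55.2]
orientation: [-3.133, 0.232, 0.001]
ft_force: [0.1, -0.3, 1.4]
finger_gap: 89.3
finger_force: 0.0
```

Emit:
send_rows --increments '[{"delta_pos":[0,0,0],"turn":0,"claw":-1},{"delta_pos":[0,0,0],"turn":0,"claw":-1},{"delta_pos":[0,0,0],"turn":0,"claw":-1},{"delta_pos":[0,0,0],"turn":0,"claw":-1},{"delta_pos":[0,0,0],"turn":0,"claw":-1}]'

```text
clock: 4.75
tcp_pos: [577.2, -337.8, 55.3]
orientation: [3.133, -0.229, 0.001]
ft_force: [0.3, 0.5, 1.0]
finger_gap: 49.4
finger_force: 0.0
```

Emit:
send_rows --increments '[{"delta_pos":[0,0,0],"turn":0,"claw":-1},{"delta_pos":[0,0,0],"turn":0,"claw":-1},{"delta_pos":[0,0,0],"turn":0,"claw":-1},{"delta_pos":[0,0,0],"turn":0,"claw":-1},{"delta_pos":[0,0,0],"turn":0,"claw":-1}]'

```text
clock: 5.25
tcp_pos: [577.1, -337.5, 54.9]
orientation: [-3.132, 0.23, 0.0]
ft_force: [-0.8, -0.9, -0.2]
finger_gap: 10.3
finger_force: 45.3
```

Emit:
send_rows --increments '[{"delta_pos":[0,0,-0.3],"turn":0,"claw":-1},{"delta_pos":[0,0,-0.6],"turn":0,"claw":-1},{"delta_pos":[0,0,-0.6],"turn":0,"claw":-1},{"delta_pos":[0,0,-0.6],"turn":-0.3,"claw":-1},{"delta_pos":[0,0,-0.3],"turn":-0.4,"claw":-1}]'

```text
clock: 5.75
tcp_pos: [578.1, -338.7, 118.4]
orientation: [3.137, -0.112, 0.005]
ft_force: [0.4, -0.1, -3.3]
finger_gap: 10.1
finger_force: 45.0
```

Emit:
send_rows --increments '[{"delta_pos":[0,0,0],"turn":-0.5,"claw":-1},{"delta_pos":[0,0,0],"turn":-0.5,"claw":-1},{"delta_pos":[0,0,0],"turn":-0.3,"claw":-1},{"delta_pos":[0,-0.2,0],"turn":0,"claw":-1},{"delta_pos":[0,-0.4,0],"turn":0,"claw":-1}]'

```text
clock: 6.25
tcp_pos: [576.3, -323.1, 116.0]
orientation: [3.139, 0.097, 0.002]
ft_force: [0.5, -0.4, -3.4]
finger_gap: 9.9
finger_force: 45.0
```

Emit:
send_rows --increments '[{"delta_pos":[-0.1,-0.6,0],"turn":0,"claw":-1},{"delta_pos":[-0.1,-0.8,0],"turn":0,"claw":-1},{"delta_pos":[-0.1,-0.9,0],"turn":0,"claw":-1},{"delta_pos":[-0.1,-0.9,0],"turn":0,"claw":-1},{"delta_pos":[-0.1,-0.9,0],"turn":0,"claw":-1}]'

```text
clock: 6.75
tcp_pos: [556.5, -219.2, 115.0]
orientation: [-3.14, -0.099, 0.0]
ft_force: [-0.4, -0.1, -3.9]
finger_gap: 9.8
finger_force: 45.0
```

Emit:
send_rows --increments '[{"delta_pos":[-0.1,-0.9,0],"turn":0,"claw":-1},{"delta_pos":[-0.1,-0.9,0],"turn":0,"claw":-1},{"delta_pos":[-0.1,-0.9,0],"turn":0,"claw":-1},{"delta_pos":[-0.1,-0.9,0],"turn":0,"claw":-1},{"delta_pos":[-0.1,-0.9,0],"turn":0,"claw":-1}]'

```text
clock: 7.25
tcp_pos: [536.7, -107.8, 115.1]
orientation: [-3.14, -0.1, 0.0]
ft_force: [1.0, -0.1, -3.8]
finger_gap: 9.3
finger_force: 45.0
```

Emit:
send_rows --increments '[{"delta_pos":[0,-0.9,0],"turn":0,"claw":-1},{"delta_pos":[0,-0.8,0],"turn":0,"claw":-1},{"delta_pos":[0,-0.6,0],"turn":0,"claw":-1},{"delta_pos":[0,-0.4,0],"turn":0,"claw":-1},{"delta_pos":[0,0,0],"turn":0,"claw":-1}]'

```text
clock: 7.75
tcp_pos: [533.0, -41.3, 115.0]
orientation: [-3.14, -0.102, 0.0]
ft_force: [-0.6, 0.0, -3.2]
finger_gap: 10.0
finger_force: 45.0
```

```bash
python3 - <<'E'
from h import *
p=wrist('w2.png')
E
```

```text
(no output)
```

View pics/w2.png

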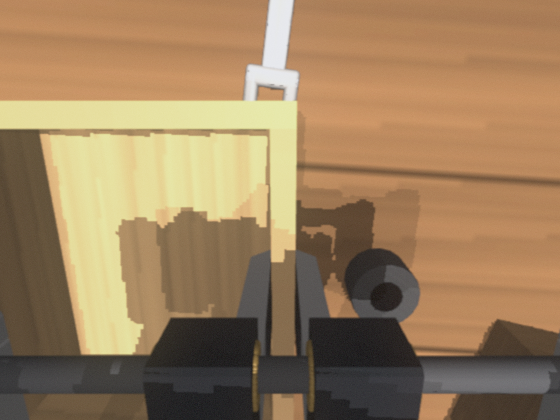

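The crate is held level, with its rim at row 115 and its right wall at column 283. The spacer is clear at (383,285). Next I'll check the crate against the tray from the top and side.

```bash
python3 - <<'E'
from h import *
out=[]
for n,(r0,c0) in (('top',(150,80)),('side',(220,140))):
    p=snap(n); 
    q=(521.4,153.9,.0667); c,s=np.cos(q[2]),np.sin(q[2])
    im=cv2.cvtColor(p['pixels'],cv2.COLOR_RGB2BGR)[r0:r0+125,c0:c0+160 ]
    im=cv2.resize(im,None,fx=4,fy=4,interpolation=cv2.INTER_CUBIC)[:,:600 if 0 else None]
    M=[[60,-12,133],[-60,-12,133],[60,174,133],[-60,174,133],[50,215,143],[-50,215,143],[78,-10,110],[-78,-10,110]]
    X=[[q[0]+c*a-s*b,q[1]+s*a+c*b,z] for a,b,z in M]
    st=monitor.observe(); 
    for x,y in (proj(p,X)-[c0,r0])*4: cv2.drawMarker(im,(int(x+2),int(y+2)),(255,0,255),0,10,1)
    cv2.imwrite(f'pics/ov_{n}.png',im)
E
```

```text
(no output)
```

View pics/ov_top.png

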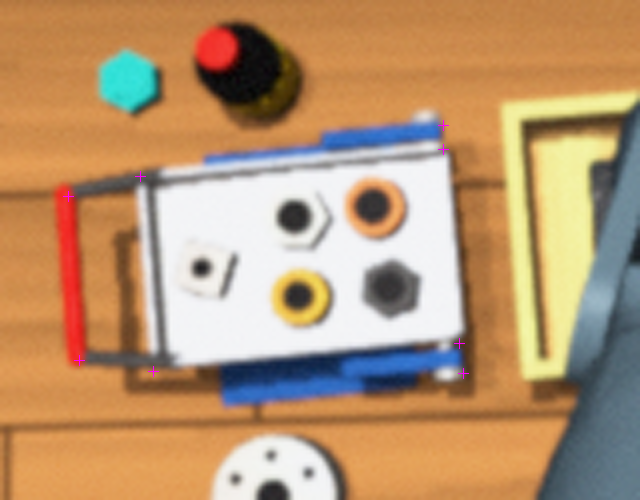

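View pics/ov_side.png

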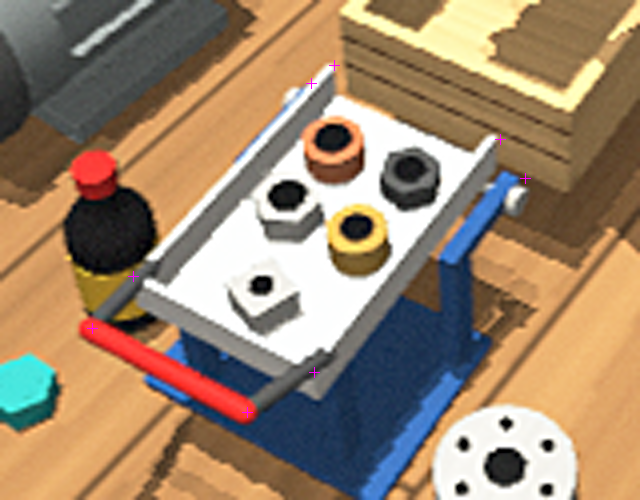

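Predicted spout corners match within about 1 px in both views: (443,149) and (459,343) on top, (334,66) and (500,139) on the side. I'll lower the crate and slide it under the spout.

Emit:
send_rows --increments '[{"delta_pos":[0,0,0.5],"turn":0,"claw":-1},{"delta_pos":[0,0,0.6],"turn":0,"claw":-1},{"delta_pos":[0,0,0.6],"turn":0,"claw":-1},{"delta_pos":[0,0,0.4],"turn":0,"claw":-1},{"delta_pos":[0,0,0],"turn":0,"claw":-1}]'

```text
clock: 8.4
tcp_pos: [532.0, -42.3, 60.2]
orientation: [-3.139, -0.099, 0.006]
ft_force: [-0.1, 0.5, -3.6]
finger_gap: 9.6
finger_force: 45.0
```

Emit:
send_rows --increments '[{"delta_pos":[0,-0.4,0],"turn":0,"claw":-1},{"delta_pos":[0,-0.7,0],"turn":0,"claw":-1},{"delta_pos":[0,-0.7,0],"turn":0,"claw":-1},{"delta_pos":[0,-0.6,0],"turn":0,"claw":-1},{"delta_pos":[0,-0.4,0],"turn":0,"claw":-1}]'

```text
clock: 8.9
tcp_pos: [528.7, 28.9, 62.4]
orientation: [-3.14, -0.101, 0.0]
ft_force: [0.4, -0.1, -3.0]
finger_gap: 9.7
finger_force: 45.0
```

Emit:
send_rows --increments '[{"delta_pos":[0,0,0.1],"turn":0,"claw":-1},{"delta_pos":[0,0,0.1],"turn":0,"claw":-1},{"delta_pos":[0,0,0.1],"turn":0,"claw":-1},{"delta_pos":[0,0,0],"turn":0,"claw":-1}]'

```text
clock: 9.3
tcp_pos: [530.1, 27.1, 56.1]
orientation: [-3.139, -0.096, -0.002]
ft_force: [-0.3, 2.5, 3.3]
finger_gap: 9.9
finger_force: 45.0
```

Emit:
send_rows --increments '[{"delta_pos":[0,0,0],"turn":0,"claw":-0.3},{"delta_pos":[0,0,0],"turn":0,"claw":-0.3},{"delta_pos":[0,0,0],"turn":0,"claw":-0.3},{"delta_pos":[0,0,0],"turn":0,"claw":-0.3},{"delta_pos":[0,0,0],"turn":0,"claw":-0.3}]'

```text
clock: 9.8
tcp_pos: [528.9, 27.3, 54.9]
orientation: [-3.14, -0.099, 0.0]
ft_force: [0.1, -1.3, 0.5]
finger_gap: 33.1
finger_force: 0.0
```

Emit:
send_rows --increments '[{"delta_pos":[0,0,-0.4],"turn":0,"claw":-0.3},{"delta_pos":[0,0,-0.8],"turn":0,"claw":-0.3},{"delta_pos":[0,0,-0.9],"turn":0,"claw":-0.3},{"delta_pos":[0,0,-0.9],"turn":0,"claw":-0.3},{"delta_pos":[0,0,-0.9],"turn":0,"claw":-0.3}]'

```text
clock: 10.3
tcp_pos: [529.0, 27.4, 154.2]
orientation: [3.14, 0.099, 0.001]
ft_force: [0.5, -0.3, -0.0]
finger_gap: 33.2
finger_force: 0.0
```

Emit:
send_rows --increments '[{"delta_pos":[0,0,-0.9],"turn":0,"claw":-0.3},{"delta_pos":[0,0,-0.9],"turn":0,"claw":-0.3},{"delta_pos":[0,0,-0.9],"turn":0,"claw":-0.3},{"delta_pos":[0,0,-0.9],"turn":0,"claw":-0.3},{"delta_pos":[0,0,0],"turn":0,"claw":-0.3}]'

```text
clock: 10.8
tcp_pos: [530.9, 27.2, 246.8]
orientation: [3.139, 0.099, 0.012]
ft_force: [0.2, -1.0, 0.4]
finger_gap: 32.9
finger_force: 0.0
```

```bash
python3 - <<'E'
from h import *
st=monitor.observe(); print(st['tcp_pos'],st['finger_gap'])
p=wrist('w3.png'); a=cv2.imread('pics/w3.png')
s=snap('side','s3.png'); b=cv2.imread('pics/s3.png')[200:350,130:330]
b=cv2.resize(b,(400,300),interpolation=cv2.INTER_CUBIC); a=cv2.resize(a,(400,300))
cv2.imwrite('pics/m3.png',np.hstack([a,b]))
E
```

```text
[530.85289648  27.17099821 246.76857643] 32.902998123830436
```

View pics/m3.png

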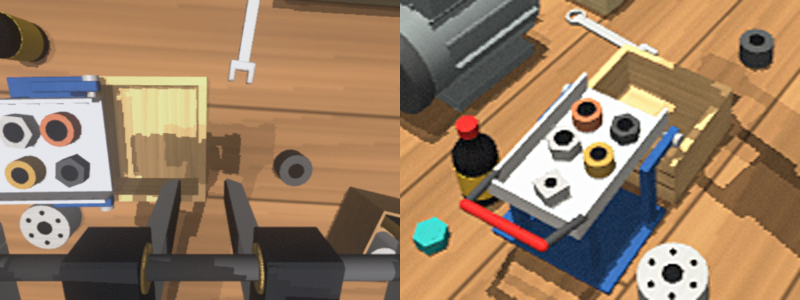

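The crate stands under the spout. In the wrist half the spout edge is at about column 108 and the crate's outer rim at about column 207. I'll measure the offset and the bar.

```bash
python3 - <<'E'
from h import *
p=dict(np.load('w.npz'))
for n,(c,r),z in (('spout',(108,150),108),('rim-',(207,140),75),('rim+x',(155,77),75),('brk+',(98,88),103),('brk-',(114,205),103)):
    print(n,ray(p,(r*1.4,c*1.4),z).round())
E
```

```text
spout [524. 140. 108.]
rim- [537.  20.  75.]
rim+x [613.  90.  75.]
brk+ [596. 151. 103.]
brk- [448. 137. 103.]
```

Emit:
send_rows --increments '[{"delta_pos":[0,-0.5,0],"turn":0,"claw":-0.3},{"delta_pos":[0,-1,0],"turn":0,"claw":-0.3},{"delta_pos":[0,-1,0],"turn":0,"claw":-0.3},{"delta_pos":[0,-1,0],"turn":0,"claw":-0.3},{"delta_pos":[0,-1,0],"turn":0,"claw":-0.3}]'

```text
clock: 11.4
tcp_pos: [520.6, 141.4, 240.7]
orientation: [-3.14, -0.099, 0.005]
ft_force: [-0.5, 0.2, -0.2]
finger_gap: 32.5
finger_force: 0.0
```

Emit:
send_rows --increments '[{"delta_pos":[0,-1,0],"turn":0,"claw":-0.3},{"delta_pos":[0,-1,0],"turn":0,"claw":-0.3},{"delta_pos":[0,-1,0],"turn":0,"claw":-0.3},{"delta_pos":[0,-1,0],"turn":0,"claw":-0.3},{"delta_pos":[0,-1,0],"turn":0,"claw":-0.3}]'

```text
clock: 11.9
tcp_pos: [512.5, 266.0, 240.6]
orientation: [3.139, 0.1, -0.005]
ft_force: [-0.4, -0.2, -0.1]
finger_gap: 33.0
finger_force: 0.0
```

Emit:
send_rows --increments '[{"delta_pos":[0,-1,0],"turn":0,"claw":-0.3},{"delta_pos":[0,-1,0],"turn":0,"claw":-0.3},{"delta_pos":[0,-1,0],"turn":0,"claw":-0.3},{"delta_pos":[0,-1,0],"turn":0,"claw":-0.3},{"delta_pos":[0,-0.1,0],"turn":0,"claw":-0.3}]'

```text
clock: 12.4
tcp_pos: [505.7, 369.1, 240.5]
orientation: [3.139, 0.104, -0.005]
ft_force: [0.4, -0.7, -0.1]
finger_gap: 32.9
finger_force: 0.0
```

```bash
python3 - <<'E'
from h import *
st=monitor.observe(); print(st['tcp_pos'],st['orientation'])
p=wrist('w4.png')
h=cv2.cvtColor(p['pixels'],cv2.COLOR_RGB2HSV)
m=(((h[...,0]<5)|(h[...,0]>174))&(h[...,1]>190)&(h[...,2]>90)).astype(np.uint8)
k,L,s,c=cv2.connectedComponentsWithStats(m)
for i in range(1,k):
    if s[i,4]>150:
        ys,xs=np.nonzero(L==i); b=cv2.minAreaRect(np.c_[xs,ys].astype(np.float32)); print(b,s[i])
        q=cv2.boxPoints(b); print([ray(p,(y,x),143).round(1).tolist() for x,y in q])
E
```

```text
[505.69676319 369.05668917 240.45714904] [ 3.13919698  0.10408181 -0.00477971]
```

View pics/w4.png

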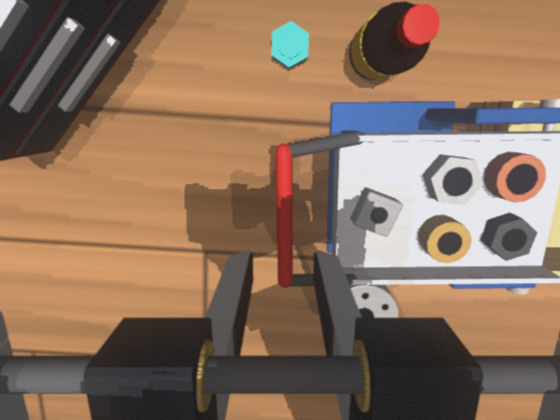

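The bar runs from (285,150) to (286,282) and lines up with the jaws' centre column at about 283.

```bash
python3 - <<'E'
from h import *
p=dict(np.load('w.npz')); a=ray(p,(150,285),143);b=ray(p,(282,286),143);m=(a+b)/2
st=monitor.observe(); R=cv2.Rodrigues(np.array(st['orientation']))[0]
print(a,b,m,np.arctan2(*(a-b)[1::-1]),np.arctan2(R[1,0],R[0,0]), R.T@(m+[0,0,3]-np.array(st['tcp_pos']))/25)
E
```

```text
[560.77888497 370.9065942  143.        ] [457.58763346 363.09288575 143.        ] [509.18325922 366.99973998 143.        ] 0.07557642622754883 0.06565950632060462 [0.13360681 0.04838447 3.78453133]
```

Emit:
send_rows --increments '[{"delta_pos":[0.14,0.05,0.5],"turn":-0.1,"claw":-0.3},{"delta_pos":[0,0,1],"turn":0,"claw":-0.3},{"delta_pos":[0,0,1],"turn":0,"claw":-0.3},{"delta_pos":[0,0,0.8],"turn":0,"claw":-0.3},{"delta_pos":[0,0,0.48],"turn":0,"claw":-0.3}]' --grip_force 25

```text
clock: 12.95
tcp_pos: [509.9, 363.9, 144.6]
orientation: [3.138, 0.114, -0.007]
ft_force: [-0.4, 0.2, -0.1]
finger_gap: 33.2
finger_force: 0.0
```

Emit:
send_rows --increments '[{"delta_pos":[0,0,0],"turn":0,"claw":-0.3},{"delta_pos":[0,0,0],"turn":0,"claw":-1},{"delta_pos":[0,0,0],"turn":0,"claw":-1},{"delta_pos":[0,0,0],"turn":0,"claw":-1},{"delta_pos":[0,0,0],"turn":0,"claw":-1}]'

```text
clock: 13.45
tcp_pos: [511.7, 368.3, 149.5]
orientation: [-3.133, -0.115, -0.006]
ft_force: [0.8, 8.5, -0.7]
finger_gap: 11.3
finger_force: 25.0
```

```bash
python3 - <<'E'
from h import *
st=monitor.observe(); print(st['tcp_pos'],st['finger_gap'],st['finger_force'],st['ft_force'])
f=lambda t:np.array([215*np.cos(t)-43*np.sin(t),100+215*np.sin(t)+43*np.cos(t)])
T=np.linspace(0,.9,31); P=np.array([f(t) for t in T]); 
for t,d in zip(T[1:],np.diff(P,axis=0)/25): print(round(t,2),d.round(3)*[-1,-1])
E
```

```text
[511.72518762 368.30799524 149.45889282] 11.329336695876142 24.99674767255783 [ 0.78574574  8.52392683 -0.65058911]
0.03 [ 0.055 -0.257]
0.06 [ 0.063 -0.255]
0.09 [ 0.071 -0.253]
0.12 [ 0.078 -0.251]
0.15 [ 0.086 -0.249]
0.18 [ 0.093 -0.246]
0.21 [ 0.101 -0.243]
0.24 [ 0.108 -0.24 ]
0.27 [ 0.115 -0.237]
0.3 [ 0.122 -0.233]
0.33 [ 0.129 -0.229]
0.36 [ 0.136 -0.225]
0.39 [ 0.143 -0.221]
0.42 [ 0.149 -0.217]
0.45 [ 0.156 -0.212]
0.48 [ 0.162 -0.207]
0.51 [ 0.168 -0.203]
0.54 [ 0.174 -0.197]
0.57 [ 0.18  -0.192]
0.6 [ 0.185 -0.187]
0.63 [ 0.191 -0.181]
0.66 [ 0.196 -0.175]
0.69 [ 0.202 -0.169]
0.72 [ 0.206 -0.163]
0.75 [ 0.211 -0.157]
0.78 [ 0.216 -0.15 ]
0.81 [ 0.22  -0.144]
0.84 [ 0.225 -0.137]
0.87 [ 0.229 -0.13 ]
0.9 [ 0.232 -0.123]
```

Emit:
send_rows --increments '[{"delta_pos":[0,0,-0.1],"turn":0,"claw":-1},{"delta_pos":[0.0,0.04,-0.21],"turn":0,"claw":-1},{"delta_pos":[0,0.06,-0.255],"turn":0,"claw":-1},{"delta_pos":[0,0.07,-0.253],"turn":0,"claw":-1},{"delta_pos":[0,0.08,-0.25],"turn":0,"claw":-1}]'

```text
clock: 13.95
tcp_pos: [512.2, 361.6, 175.8]
orientation: [-3.134, -0.115, -0.005]
ft_force: [3.1, 6.7, -3.8]
finger_gap: 11.0
finger_force: 25.0
```

Emit:
send_rows --increments '[{"delta_pos":[0,0.085,-0.25],"turn":0,"claw":-1},{"delta_pos":[0,0.093,-0.245],"turn":0,"claw":-1},{"delta_pos":[0,0.1,-0.243],"turn":0,"claw":-1},{"delta_pos":[0,0.108,-0.24],"turn":0,"claw":-1},{"delta_pos":[0,0.115,-0.237],"turn":0,"claw":-1}]'

```text
clock: 14.45
tcp_pos: [513.1, 349.2, 206.5]
orientation: [-3.134, -0.115, -0.006]
ft_force: [2.2, 7.3, -3.1]
finger_gap: 11.2
finger_force: 25.0
```

Emit:
send_rows --increments '[{"delta_pos":[0,0.122,-0.233],"turn":0,"claw":-1},{"delta_pos":[0,0.129,-0.229],"turn":0,"claw":-1},{"delta_pos":[0,0.136,-0.225],"turn":0,"claw":-1},{"delta_pos":[0,0.072,-0.11],"turn":0,"claw":-1},{"delta_pos":[0,0.072,-0.11],"turn":0,"claw":-1}]'

```text
clock: 14.95
tcp_pos: [514.1, 336.2, 229.5]
orientation: [-3.133, -0.116, -0.007]
ft_force: [2.1, 7.3, -1.7]
finger_gap: 11.1
finger_force: 25.0
```

```bash
python3 - <<'E'
from h import *
st=monitor.observe(); print(st['tcp_pos'],st['finger_gap'],st['ft_force'],st['ft_torque'])
s=snap('side'); im=cv2.cvtColor(s['pixels'],cv2.COLOR_RGB2BGR)[190:350,130:340]
t=snap('top'); it=cv2.cvtColor(t['pixels'],cv2.COLOR_RGB2BGR)[150:310,80:290]
cv2.imwrite('pics/m5.png',cv2.resize(np.hstack([im,it]),(798,304),interpolation=cv2.INTER_CUBIC))
E
```

```text
[514.14524709 336.19706044 229.54288366] 11.149906888429665 [ 2.09274562  7.26016331 -1.70997541] [ 1.67344603 -0.33242347  0.01497237]
```

View pics/m5.png

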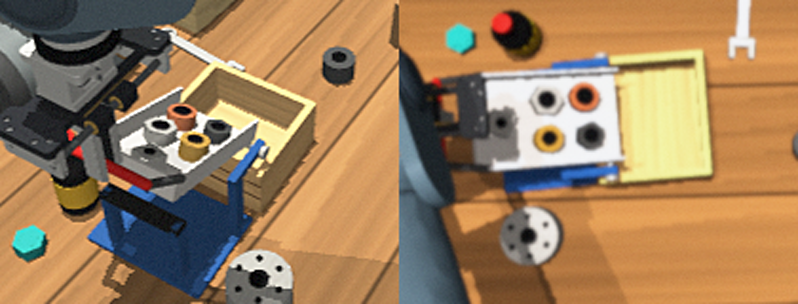

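The tray is tilted about 0.38 rad with all five parts still on it, and the crate is in place. I'll continue slowly.

Emit:
send_rows --increments '[{"delta_pos":[0,0.074,-0.109],"turn":0,"claw":-1},{"delta_pos":[0,0.075,-0.108],"turn":0,"claw":-1},{"delta_pos":[0,0.077,-0.107],"turn":0,"claw":-1},{"delta_pos":[0,0.078,-0.106],"turn":0,"claw":-1},{"delta_pos":[0,0.08,-0.105],"turn":0,"claw":-1}]'

```text
clock: 15.55
tcp_pos: [514.9, 326.8, 243.1]
orientation: [-3.132, -0.116, -0.007]
ft_force: [1.2, 8.8, -0.5]
finger_gap: 11.4
finger_force: 25.0
```

Emit:
send_rows --increments '[{"delta_pos":[0,0.081,-0.104],"turn":0,"claw":-1},{"delta_pos":[0,0.083,-0.102],"turn":0,"claw":-1},{"delta_pos":[0,0.084,-0.101],"turn":0,"claw":-1},{"delta_pos":[0,0.086,-0.1],"turn":0,"claw":-1},{"delta_pos":[0,0.087,-0.099],"turn":0,"claw":-1}]'

```text
clock: 16.05
tcp_pos: [515.7, 316.4, 256.0]
orientation: [-3.132, -0.116, -0.007]
ft_force: [1.4, 7.7, 1.4]
finger_gap: 11.1
finger_force: 25.0
```

Emit:
send_rows --increments '[{"delta_pos":[0,0.089,-0.097],"turn":0,"claw":-1},{"delta_pos":[0,0.09,-0.096],"turn":0,"claw":-1},{"delta_pos":[0,0.092,-0.094],"turn":0,"claw":-1},{"delta_pos":[0,0.093,-0.093],"turn":0,"claw":-1},{"delta_pos":[0,0.095,-0.092],"turn":0,"claw":-1}]'

```text
clock: 16.55
tcp_pos: [516.5, 305.1, 268.2]
orientation: [-3.132, -0.117, -0.008]
ft_force: [0.9, 9.4, 1.9]
finger_gap: 11.1
finger_force: 25.0
```

Emit:
send_rows --increments '[{"delta_pos":[0,0.096,-0.09],"turn":0,"claw":-1},{"delta_pos":[0,0.098,-0.088],"turn":0,"claw":-1},{"delta_pos":[0,0.099,-0.087],"turn":0,"claw":-1},{"delta_pos":[0,0.1,-0.085],"turn":0,"claw":-1},{"delta_pos":[0,0.101,-0.084],"turn":0,"claw":-1}]'

```text
clock: 17.05
tcp_pos: [517.5, 292.7, 279.6]
orientation: [-3.132, -0.117, -0.009]
ft_force: [0.4, 7.7, 3.8]
finger_gap: 11.4
finger_force: 25.0
```

Emit:
send_rows --increments '[{"delta_pos":[0,0.102,-0.082],"turn":0,"claw":-1},{"delta_pos":[0,0.104,-0.08],"turn":0,"claw":-1},{"delta_pos":[0,0.105,-0.079],"turn":0,"claw":-1},{"delta_pos":[0,0,0],"turn":0,"claw":-1},{"delta_pos":[0,0,0],"turn":0,"claw":-1}]'

```text
clock: 17.55
tcp_pos: [518.1, 284.8, 286.1]
orientation: [-3.132, -0.117, -0.009]
ft_force: [-0.9, 7.4, 5.3]
finger_gap: 11.3
finger_force: 25.0
```

```bash
python3 - <<'E'
from h import *
st=monitor.observe(); print(st['tcp_pos'],st['finger_gap'],st['ft_force'],st['ft_torque'])
s=snap('side'); im=cv2.cvtColor(s['pixels'],cv2.COLOR_RGB2BGR)[190:350,130:340]
t=snap('top'); it=cv2.cvtColor(t['pixels'],cv2.COLOR_RGB2BGR)[150:310,80:290]
cv2.imwrite('pics/m6.png',cv2.resize(np.hstack([im,it]),(798,304),interpolation=cv2.INTER_CUBIC))
E
```

```text
[518.12245744 284.79825118 286.06690029] 11.3210124327929 [-0.90994819  7.39842316  5.25391428] [1.56008899 0.09877174 0.02625044]
```

View pics/m6.png

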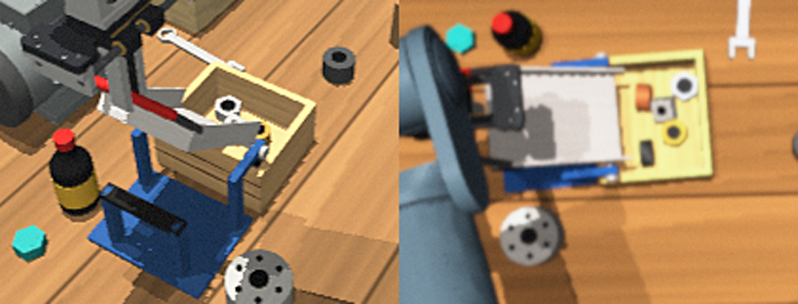

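All five parts are in the crate, at about (642,95), (683,85), (662,110), (673,132) and (647,152) in the right half, and the tray is empty. I'll lower along the same arc.

Emit:
send_rows --increments '[{"delta_pos":[0,-0.104,0.08],"turn":0,"claw":-1},{"delta_pos":[0,-0.206,0.163],"turn":0,"claw":-1},{"delta_pos":[0,-0.202,0.169],"turn":0,"claw":-1},{"delta_pos":[0,-0.196,0.175],"turn":0,"claw":-1},{"delta_pos":[0,-0.191,0.181],"turn":0,"claw":-1}]'

```text
clock: 18.15
tcp_pos: [516.5, 307.1, 266.6]
orientation: [-3.134, -0.117, -0.009]
ft_force: [-0.7, 6.5, 5.0]
finger_gap: 11.7
finger_force: 25.0
```

Emit:
send_rows --increments '[{"delta_pos":[0,-0.185,0.187],"turn":0,"claw":-1},{"delta_pos":[0,-0.18,0.192],"turn":0,"claw":-1},{"delta_pos":[0,-0.174,0.197],"turn":0,"claw":-1},{"delta_pos":[0,-0.168,0.203],"turn":0,"claw":-1},{"delta_pos":[0,-0.162,0.207],"turn":0,"claw":-1}]'

```text
clock: 18.65
tcp_pos: [514.8, 328.6, 241.2]
orientation: [-3.134, -0.117, -0.008]
ft_force: [0.0, 6.0, 3.8]
finger_gap: 11.0
finger_force: 25.0
```

Emit:
send_rows --increments '[{"delta_pos":[0,-0.156,0.212],"turn":0,"claw":-1},{"delta_pos":[0,-0.149,0.217],"turn":0,"claw":-1},{"delta_pos":[0,-0.143,0.221],"turn":0,"claw":-1},{"delta_pos":[0,-0.136,0.225],"turn":0,"claw":-1},{"delta_pos":[0,-0.129,0.229],"turn":0,"claw":-1}]'

```text
clock: 19.15
tcp_pos: [513.5, 346.1, 213.1]
orientation: [-3.135, -0.116, -0.007]
ft_force: [0.7, 5.2, 1.2]
finger_gap: 11.3
finger_force: 25.0
```

Emit:
send_rows --increments '[{"delta_pos":[0,-0.122,0.233],"turn":0,"claw":-1},{"delta_pos":[0,-0.115,0.237],"turn":0,"claw":-1},{"delta_pos":[0,-0.108,0.24],"turn":0,"claw":-1},{"delta_pos":[0,-0.1,0.243],"turn":0,"claw":-1},{"delta_pos":[0,-0.093,0.245],"turn":0,"claw":-1}]'

```text
clock: 19.65
tcp_pos: [512.4, 359.4, 182.7]
orientation: [-3.135, -0.116, -0.006]
ft_force: [0.2, 6.0, 0.4]
finger_gap: 11.3
finger_force: 25.0
```

Emit:
send_rows --increments '[{"delta_pos":[0,-0.085,0.25],"turn":0,"claw":-1},{"delta_pos":[0,-0.08,0.25],"turn":0,"claw":-1},{"delta_pos":[0,-0.036,0.126],"turn":0,"claw":-1},{"delta_pos":[0,-0.034,0.126],"turn":0,"claw":-1},{"delta_pos":[0,0,0],"turn":0,"claw":-1}]'

```text
clock: 20.15
tcp_pos: [512.0, 365.3, 163.5]
orientation: [-3.135, -0.116, -0.005]
ft_force: [1.7, 5.4, -1.0]
finger_gap: 10.9
finger_force: 25.0
```

Emit:
send_rows --increments '[{"delta_pos":[0,-0.035,0.128],"turn":0,"claw":-1},{"delta_pos":[0,-0.03,0.128],"turn":0,"claw":-1},{"delta_pos":[0,-0.03,0.128],"turn":0,"claw":-1},{"delta_pos":[0,-0.02,0.1],"turn":0,"claw":-1},{"delta_pos":[0,0,0],"turn":0,"claw":-1}]'

```text
clock: 20.65
tcp_pos: [511.8, 368.1, 151.3]
orientation: [-3.135, -0.116, -0.005]
ft_force: [1.6, 6.5, -1.1]
finger_gap: 11.2
finger_force: 25.0
```

Emit:
send_rows --increments '[{"delta_pos":[0,0,0.06],"turn":0,"claw":-1},{"delta_pos":[0,0,0.06],"turn":0,"claw":-1},{"delta_pos":[0,0,0],"turn":0,"claw":-1}]'

```text
clock: 20.95
tcp_pos: [511.8, 368.4, 149.6]
orientation: [-3.135, -0.116, -0.005]
ft_force: [-0.6, 4.6, 4.0]
finger_gap: 11.1
finger_force: 25.0
```

Emit:
send_rows --increments '[{"delta_pos":[0,0,0],"turn":0,"claw":-0.3},{"delta_pos":[0,0,0],"turn":0,"claw":-0.3},{"delta_pos":[0,0,0],"turn":0,"claw":-0.3},{"delta_pos":[0,0,0],"turn":0,"claw":-0.3},{"delta_pos":[0,0,0],"turn":0,"claw":-0.3}]'

```text
clock: 21.45
tcp_pos: [511.0, 365.9, 147.0]
orientation: [3.139, 0.115, -0.0]
ft_force: [-0.0, 0.5, 0.1]
finger_gap: 32.8
finger_force: 0.0
```

Emit:
send_rows --increments '[{"delta_pos":[0,0,-0.3],"turn":0,"claw":-0.3},{"delta_pos":[0,0,-0.6],"turn":0,"claw":-0.3},{"delta_pos":[0,0,-0.8],"turn":0,"claw":-0.3},{"delta_pos":[0,0,-0.9],"turn":0,"claw":-0.3},{"delta_pos":[0,0,-0.9],"turn":0,"claw":-0.3}]'

```text
clock: 21.95
tcp_pos: [511.3, 366.3, 237.1]
orientation: [-3.139, -0.116, -0.002]
ft_force: [-0.6, 0.1, -0.1]
finger_gap: 32.8
finger_force: 0.0
```

Emit:
send_rows --increments '[{"delta_pos":[0,-0.8,-0.5],"turn":0,"claw":-0.3},{"delta_pos":[0,-0.8,0],"turn":0,"claw":-0.3},{"delta_pos":[0,-0.5,0],"turn":0,"claw":-0.3},{"delta_pos":[0,0,0],"turn":0,"claw":-0.3},{"delta_pos":[0,0,0],"turn":0,"claw":-0.3}]'

```text
clock: 22.45
tcp_pos: [506.6, 418.4, 245.7]
orientation: [3.138, 0.117, -0.003]
ft_force: [0.3, -0.4, -0.5]
finger_gap: 32.9
finger_force: 0.0
```

```bash
python3 - <<'E'
from h import *
st=monitor.observe(); print(st['clock'],st['tcp_pos'],st['finger_gap'],st['ft_force'])
s=snap('side'); im=cv2.cvtColor(s['pixels'],cv2.COLOR_RGB2BGR)[190:350,130:340]
t=snap('top'); it=cv2.cvtColor(t['pixels'],cv2.COLOR_RGB2BGR)[150:310,80:290]
cv2.imwrite('pics/m7.png',cv2.resize(np.hstack([im,it]),(798,304),interpolation=cv2.INTER_CUBIC))
E
```

```text
22.45 [506.56058037 418.41294566 245.69616077] 32.94458475699423 [ 0.32226194 -0.36866678 -0.46955865]
```

View pics/m7.png

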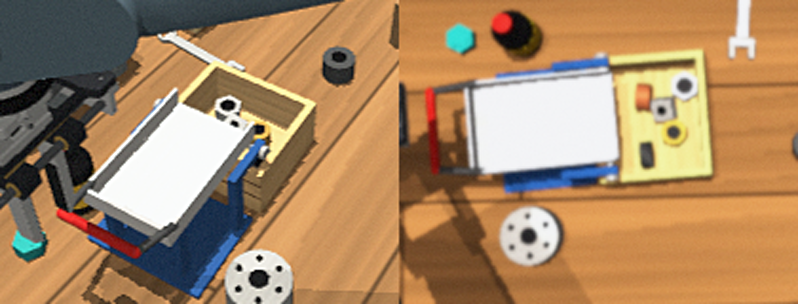

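The tray is level and empty, the gripper is clear, and all five parts lie in the crate under the spout (right half, x 640–690, y 85–155).

```bash
python3 -c "
from h import *
print(sign_off())"
```

```text
the job is handed in; nothing more can be done
None
```

The job is handed in, but sign-off returned no verdict: the last pictures show all five parts in the crate under the spout and the tray back down level, and I saw nothing else on the bench disturbed (about 22.5 s of the 62 s used).

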